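Draw the dip probe from its sloping stand and hold it upright over the beaker

TASK

Draw the long-handled dip probe out of its sloping stand, turn it upright with its tip straight down and hold it over the middle of the beaker's mouth, the tip clear above the rim but no more than about 7 cm above it. Finish while still holding it there, raised and steady; the probe touches nothing but the gripper. Leave the short probe in its bay and do not disturb the beaker or the things around.

Things in the scene. Friction and masses are not known exactly. Their poses are not given: they have to be found in the camera images.
- stand: Fixed grey stand, base 148 x 120 x 8 mm, with an inclined aluminium block holding two through bores (10 mm wide, 50 mm deep). The bores lean 45 degrees, upward toward the stand's -y; their mouths lie 165 mm up at stand x = -40 and +40 mm, y = 0. Highest point about 181 mm up. Origin on the worktop, between the bores' mouths seen from above; z up.
- long_probe_grip (a point): Grip point of the probe to take: on its axis amid the white square handle (20 x 20 mm, faces square to the probe's x and y), 70 mm from the collar's underside, 145 mm from the tip. Grip across the x faces. Axis z runs along the probe from tip to cap: at the start 45 to 48 degrees off vertical, toward the stand's -y; axis x is then level, parallel to the stand's x. A 75 mm pull along z frees the stem.
- long_probe_tip (a point): The pointed end of the long probe's steel stem, 75 mm below the collar's underside on the probe's axis; axes as those of long_probe_grip.
- long_probe: The probe to take: loose, about 60 g; square white handle ending 105 mm from the block's face with a round grey cap (26 mm wide, 8 mm thick); collar 24 mm wide, 6 mm thick, resting on the block; steel stem 8 mm thick, 75 mm long, in either of the two bores. Told from the short probe by its far longer handle. Origin on its axis at the collar's underside; z from tip to cap.
- short_probe: The other probe, left alone in the other bay: same make and section, but the handle ends 42 mm from the block's face and has no cap. Origin on its axis at the underside of the collar.
- beaker_rim (a point): Centre of the mouth of a clear open glass beaker, 51 mm wide outside, about 45 mm inside, 66 mm high; loose, standing on a fixed white tile 80 x 80 x 8 mm, so that the rim is 74 mm above the worktop.
- beaker: The beaker; origin at the centre of its underside, axis z up.
- tile: White ceramic tile under the beaker, 80 x 80 x 8 mm, fixed; origin at the centre of its underside.
- septa_tin: Bystander: round white tin, 56 mm wide, 28 mm high; origin under its centre.
- tape_roll: Bystander: roll of white tape lying flat, 62 mm wide, 19 mm high; origin under its centre.
- bottle_rinse: Bystander: white plastic bottle with screw cap, 58 mm wide, 140 mm high; origin under its centre.
- vial_lone: Bystander: small capped glass vial, 12 mm wide, 34 mm high, standing; origin under its centre.
Not all that is in view belongs to the job. There is more than one size of the beaker; the job needs the middle-sized.

How it is judged:
By the outcome, as a careful person would: the job done as asked, in the order asked, and still so for the second after the job is handed in, while the arm keeps its last pose, push and grip.
It also fails if it takes over 48 s, if anything falls off the work surface, if the arm or the gripper's body presses on something with over 40 N, if the wrist force passes 120 N, or if a joint passes its speed limit or range.

ROBOT

A 6-joint arm with a two-finger parallel gripper is mounted at the origin on the work surface; the furniture and walls round the work are solid. World frame = base frame: x ahead of the robot, y to its left, z up, the work surface at z = 0. Lengths are in mm, angles in rad, forces in N, time in s.
With the tool pointing down it reaches from about 350 to 875 mm from the base axis. Payload 4.2 kg.
Tool frame: the origin (TCP) lies between the finger pads; the fingertips stand 14 mm ahead of it and the grasp point (between the pads) lies 5 mm behind it; z points along the fingers, y is the line along which they close (so a half turn about z gives the same grasp; the last joint's range is limited). The gripper opens to 85 mm and grips with 20 to 120 N. Pads are 22 mm wide; open, the fingers measure 114 mm over their backs; the gripper's body (76 mm by 85 mm) begins 54 mm behind the grasp point. The pads swing forward as they close: fully open they stand 13 mm farther back than shut.
Start: joints at [-0.905, 0.385, 0.008, 0, -1.194, -0.259], TCP at [247.308, -573.967, 245.312] pointing down, gripper open.
Joint ranges: [-3.14, 3.14], [-1.21, 2.06], [-1.07, 1.41], [-3.16, 2.05], [-2.99, -0.16], [-3.1, 3.1]. Speed limits (rad/s): [2.79, 2.79, 3.14, 3.14, 3.14, 3.14].

INTERFACE

Orientations are given as a unit quaternion [x, y, z, w].
In Python, from bench import * gives the robot as it stands.
- The arm moves only by the tool carry_out, never from a script. Its argument "motion" is a list of rows, each a list of 7 numbers: the turn, a rotation vector about the tool's x, y, z in rad, then the shift along the tool's x, y, z in mm, then the opening, from -1 (shut) to 1 (fully open), so that 0 is half open. A call has 1 to 5 rows; each row is the pose to reach, as a shift and turn from the pose commanded when the call began, along the tool's axes at that moment; what a row does not reach only later rows make up. A row lasts 1/8 s, in which the tool goes at most 62.5 mm and 10.7 degrees, less where a joint would pass 70% of its speed; a pose out of reach is approached as far as the arm can. A call with a gripper value outside its range is refused whole. The fingers move at their own pace and stop on an object; the grip force is fixed at half the most. Time passes only in rows, so rows that repeat a pose let the fingers close. It gives the time, the measured TCP pose, the force, the opening and the grip force at its end, in the units of the state.
- read_state(): the state, without advancing time (a new reading comes with each control period).
- get_image(name): name is "scene" or "side" or "wrist"; returns a dict with "color" (420x560x3 uint8, blue, green, red), "mtx" (3x3 intrinsics, pixels), "position" and "orientation" of the camera in the world. Camera axes: x right, y down, z forward; pixel columns grow to the right and rows downward; lengths in mm; the calibration is good to about 2 mm. A picture is of the moment at which its call begins. There is no depth.
- job_done(): hands the job in; it is judged then, once.
The state is a dict: "clock": time; "joints": joint angles; "joint_vel": joint speeds; "joint_efforts": joint torques, N m; "position": TCP position; "ee_rot": TCP orientation; "contact_force": force on the tool from outside, world axes, zero at the start; "wrist_torque": the same for the moment, N m; "gripper_width": finger opening in mm; "grasp_force": force on a finger pad.
Only numpy, scipy, OpenCV 4.12 (cv2) and the standard library are available. Lean on these libraries where they do the work, as an engineer would, in place of code of your own. Each camera call takes 0.05 s, during which the arm holds its last target. There are 200 camera calls.

## Working session

There is one attempt and no reset: what is moved stays moved. The work goes in short steps, Python scripts to look and compute and a tool call to move; the robot and the scene stay as the last step left them, time stands still between calls to the robot, and variables do not carry over. Pictures are saved under pics/ and viewed, at most 10 in all, crops included, and the job is handed in when it is done.

Besides the shell and the picture viewer there is one more tool, called after "Call:" by a JSON object that holds its "name" and its "arguments". carry_out: Moves the arm, as the interface text tells. Its arguments: {"type":"object","properties":{"motion":{"type":"array"}},"required":["motion"]}

```bash
mkdir -p pics; cat > h.py <<'E'
from bench import *
import numpy as np, cv2
from scipy.spatial.transform import Rotation as R
def save(n,f):
    im=get_image(n); cv2.imwrite(f'pics/{f}.png',im['color']); np.save(f'pics/{f}.npy',im,allow_pickle=True); return im
def load(f): return np.load(f'pics/{f}.npy',allow_pickle=True).item()
def ray(im,u,v):
    d=np.linalg.inv(im['mtx'])@[u,v,1]; d=R.from_quat(im['orientation']).apply(d); return np.array(im['position']),d/np.linalg.norm(d)
def onz(im,u,v,z):
    p,d=ray(im,u,v); return p+d*(z-p[2])/d[2]
def proj(im,P):
    q=R.from_quat(im['orientation']).inv().apply(np.array(P)-im['position']); q=im['mtx']@q; return q[:2]/q[2]
def tri(im1,a,im2,b):
    p,d=ray(im1,*a);q,e=ray(im2,*b)
    s=np.linalg.lstsq(np.c_[d,-e],q-p,rcond=None)[0]; A=p+s[0]*d;B=q+s[1]*e
    return (A+B)/2,np.linalg.norm(A-B)
E
python3 - <<'E'
from h import *
for n in ('scene','side'):
    i=save(n,n+'0'); print(n,i['position'],i['orientation'],i['mtx'].tolist() if hasattr(i['mtx'],'tolist') else i['mtx'])
print(read_state())
E
```

```text
scene [1044.26697321  538.25292022 1146.38236307] [ 0.37380347  0.87110753 -0.29453707 -0.12120455] [[427.9714847108741, 0.0, 278.1214408301375], [0.0, 427.9714847108741, 207.21003222683765], [0.0, 0.0, 1.0]]
side [1225.86708223 -147.90441676 1273.86591982] [ 0.75751404  0.58949775 -0.17315033 -0.22064417] [[500.9483541764358, 0.0, 284.224291247493], [0.0, 500.9483541764358, 214.42839476848084], [0.0, 0.0, 1.0]]
{'clock': 0.1, 'joints': array([-9.05399951e-01,  3.85477963e-01,  6.71547365e-03, -4.51150192e-04,
       -1.19398658e+00, -2.58596288e-01]), 'joint_vel': array([ 1.90184638e-03, -1.64497973e-03,  1.58789551e-03,  2.00653827e-04,
        1.05315110e-03, -6.60375214e-05]), 'joint_efforts': array([-4.05154051e-04, -3.93318129e+01,  1.88930511e+01,  4.19795573e+00,
       -2.57896798e-03,  3.21890333e-06]), 'position': array([ 247.10695968, -573.51759711,  244.31116706]), 'ee_rot': array([-2.01918853e-01,  9.79401746e-01,  9.67471434e-04, -2.47517146e-04]), 'contact_force': array([-0.00208504,  0.29668015,  0.32174871]), 'wrist_torque': array([-0.01249521,  0.01892788, -0.01566052]), 'grasp_force': 0.0, 'gripper_width': 85.69888382742754}
```

View pics/scene0.png

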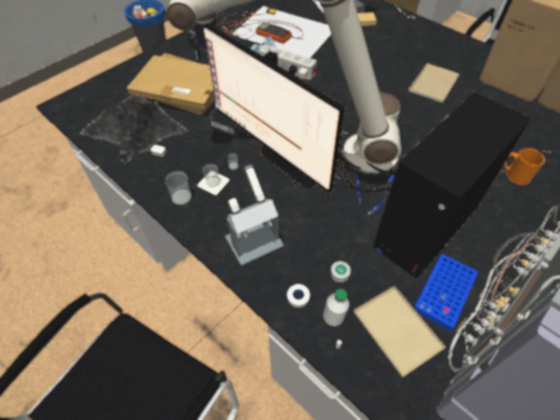

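View pics/side0.png

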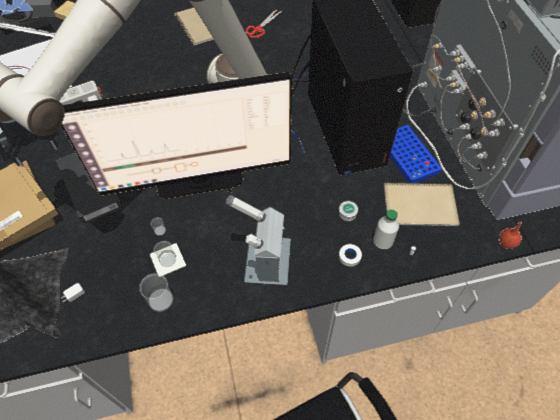

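```bash
python3 - <<'E'
from h import *
a=load('scene0');b=load('side0')
A=cv2.resize(a['color'][140:270,150:300],None,fx=4,fy=4,interpolation=cv2.INTER_CUBIC)
B=cv2.resize(b['color'][180:310,125:305],None,fx=4,fy=4,interpolation=cv2.INTER_CUBIC)
cv2.imwrite('pics/ca.png',A);cv2.imwrite('pics/cb.png',B)
for n,p in (('scene',(255,245)),('tile',(213,183)),('robot',(372,150))): print(n,onz(a,*p,0).round())
for n,p in (('stand',(268,265)),('tile',(168,259)),('mon',(200,185)),('bigb',(158,300)),('smallb',(158,230)),('pcL',(330,130)),('pcfront',(370,168)),('bottle',(385,245))): print(n,onz(b,*p,0).round())
E
```

```text
scene [582. -19.   0.]
tile [ 504. -310.    0.]
robot [-10.   0.   0.]
stand [590. -37.   0.]
tile [ 501. -310.    0.]
mon [ 265. -180.    0.]
bigb [ 619. -352.    0.]
smallb [ 397. -327.    0.]
pcL [146. 282.   0.]
pcfront [333. 359.   0.]
bottle [610. 307.   0.]
```

View pics/ca.png

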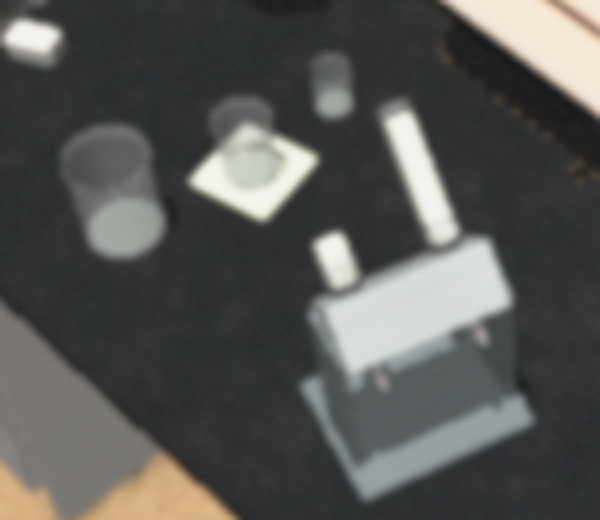

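View pics/cb.png

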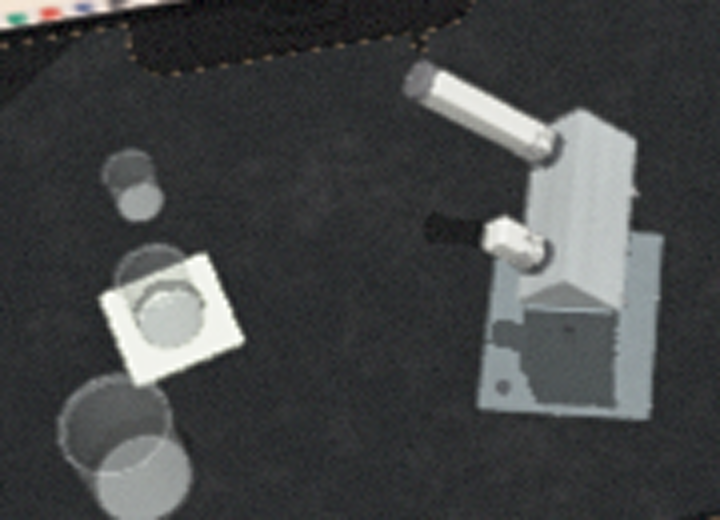

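```bash
python3 - <<'E'
from h import *
a=load('scene0');b=load('side0')
fa=lambda x,y:((x+.5)/4-.5+150,(y+.5)/4-.5+140)
fb=lambda x,y:((x+.5)/4-.5+125,(y+.5)/4-.5+180)
def axis(im,box):
    g=im['color'][box[1]:box[3],box[0]:box[2]]; m=(g.min(2)>185).astype(np.uint8)
    n,l,s,c=cv2.connectedComponentsWithStats(m); k=1+np.argmax(s[1:,4]); ys,xs=np.where(l==k)
    w=(g.min(2)[ys,xs]).astype(float); P=np.c_[xs+box[0],ys+box[1]]
    vx,vy,x,y=cv2.fitLine(P.astype(np.float32),cv2.DIST_L2,0,.01,.01).ravel()
    t=(P-[x,y])@[vx,vy]; print('mask',len(P),x,y,vx,vy,t.min(),t.max())
    return (x,y),(vx,vy),t.min(),t.max()
A=axis(a,(238,160,268,203)); B=axis(b,(225,190,266,222))
def plane(im,L):
    p,d1=ray(im,*L[0]); _,d2=ray(im,L[0][0]+20*L[1][0],L[0][1]+20*L[1][1]); n=np.cross(d1,d2); return p,n/np.linalg.norm(n)
p,n1=plane(a,A);q,n2=plane(b,B)
d=np.cross(n1,n2);d/=np.linalg.norm(d); d*=np.sign(d[2])
X0=np.linalg.lstsq(np.array([n1,n2]),np.array([n1@p,n2@q]),rcond=None)[0]
print('axis',d,'tilt',np.degrees(np.arccos(d[2])),'az',np.degrees(np.arctan2(d[1],d[0])))
cap,e=tri(a,fa(395,107),b,fb(421,80)); col,e2=tri(a,fa(444,238),b,fb(548,147)); print('cap',cap,e,'col',col,e2, np.linalg.norm(cap-col))
for Z in (165,175,200,220,239): print('axis at z',Z,X0+d*(Z-X0[2])/d[2])
# base
for n,im,f,c in (('b',b,fb,[(478,408),(648,419),(663,235)]),('a',a,fa,[(366,500),(535,418),(303,385)])):
    C=np.array([onz(im,*f(*k),8) for k in c]); print(n,C.round(1).tolist(),np.linalg.norm(C[1]-C[0]),np.linalg.norm(C[2]-C[1]),np.degrees(np.arctan2(*(C[1]-C[0])[[1,0]])),np.degrees(np.arctan2(*(C[2]-C[1])[[1,0]])), 'mid',(C[0]+C[2])/2 if n=='b' else (C[1]+C[2])/2)
for n,im,f,c in (('b',b,fb,[(99,296),(207,253),(245,340),(138,386)]),('a',a,fa,[(188,180),(250,125),(320,158),(264,221)])):
    C=np.array([onz(im,*f(*k),8) for k in c]); print('tile',n,C.mean(0))
print('base b',onz(b,*fb(170,314),10),'a',onz(a,*fa(253,166),10)); print('rim b',onz(b,*fb(152,282),74),'a',onz(a,*fa(242,118),74))
E
```

```text
mask 212 254.85378 183.54716 0.36322075 0.9317031 -16.24833341522117 16.99311141090493
mask 187 247.13904 207.18182 0.8829935 0.46938518 -15.911497435763522 16.378260769650296
axis [-0.2268136  -0.6999167   0.67725343] tilt 47.37061279893073 az -107.95533156129565
cap [ 504.18605235 -108.90479402  234.83752797] 1.8632560726638894 col [530.99570107 -36.12862022 169.83641557] 2.8589418334136565 101.19423575680234
axis at z 165 [532.27362143 -27.60866697 165.        ]
axis at z 175 [528.9246003  -37.94330198 175.        ]
axis at z 200 [520.55204749 -63.77988951 200.        ]
axis at z 220 [513.85400525 -84.44915953 220.        ]
axis at z 239 [ 507.49086511 -104.08496605  239.        ]
b [[627.3, -113.7, 8.0], [664.2, -2.0, 8.0], [525.6, 44.7, 8.0]] 117.68494009717273 146.25345985455263 71.72629545858817 161.39031950169783 mid [576.44411778 -34.53532787   8.        ]
a [[663.0, 4.2, 8.0], [521.7, 47.0, 8.0], [626.0, -108.2, 8.0]] 147.63052925323962 186.9482411087803 163.11694783062353 -56.11350222265386 mid [573.8641737  -30.56034712   8.        ]
tile b [ 505.5114627  -309.83995375    8.        ]
tile a [ 504.09873102 -305.28577283    8.        ]
base b [ 503.04407829 -310.80590491   10.        ] a [ 503.23103817 -309.30678237   10.        ]
rim b [ 512.15780958 -311.42031696   74.        ] a [ 504.93201744 -308.76616203   74.        ]
```

```bash
python3 - <<'E'
from h import *
a=load('scene0');b=load('side0')
for n,p,q in (('TL',(205,33),(60,112)),('TR',(341,97),(291,74)),('BR',(333,184),(289,159)),('BL',(217,97),(101,193)),('elbow',(190,15),(38,118))): print(n,*tri(a,p,b,q))
print(proj(a,[247,-574,245]),proj(b,[247,-574,245]))
s=read_state(); print(R.from_quat(s['ee_rot']).as_matrix().round(3))
i=save('wrist','w0'); print(i['position'],i['orientation'])
# target rotation: y along stand x, z tilted t from down toward h
h=np.array([-.3085,-.951,0]);y=np.array([.951,-.3085,0])
P=np.array(s['position']);M=R.from_quat(s['ee_rot'])
for t in (0,20,43):
  for sg in (1,-1):
    z=h*np.sin(np.radians(t))-np.array([0,0,1])*np.cos(np.radians(t)); Y=sg*y; X=np.cross(Y,z)
    T=R.from_matrix(np.c_[X,Y,z]); print(t,sg,(M.inv()*T).as_rotvec().round(3))
E
```

```text
TL [ 341.62497729 -438.31819209  453.94135392] 15.375015734068247
TR [368.68561138  80.87316619 495.39223559] 20.80540008473441
BR [351.15328119  81.98866328 167.58894336] 19.435841751626597
BL [ 354.70899694 -434.17705347  200.36308857] 35.97956389954451
elbow [ 367.21899949 -475.14041119  491.18800808] 13.629070990336771
[209.8135156  60.1610109] [ 37.83415496 154.97776045]
[[-0.918 -0.396 -0.001]
 [-0.396  0.918  0.002]
 [ 0.     0.002 -1.   ]]
[ 185.36630013 -599.25521415  371.98751866] [0.5447623  0.82776646 0.11267991 0.07307505]
0 1 [ 1.000e-03 -2.000e-03  2.291e+00]
0 -1 [ 0.002  0.001 -0.85 ]
20 1 [ 0.4   -0.183  2.263]
20 -1 [ 0.15   0.328 -0.841]
43 1 [ 0.852 -0.388  2.16 ]
43 -1 [ 0.321  0.705 -0.809]
```

```bash
python3 - <<'E'
from h import *
a=load('scene0');b=load('side0')
Q=[]
for im,box in ((a,(195,20,350,195)),(b,(50,60,300,200))):
    g=im['color'][box[1]:box[3],box[0]:box[2]]; m=((g[...,2]>200)&(g[...,2]>g[...,0].astype(int)+10)).astype(np.uint8)
    m=cv2.morphologyEx(m,cv2.MORPH_CLOSE,np.ones((5,5)))
    c=max(cv2.findContours(m,0,2)[0],key=cv2.contourArea); c=cv2.convexHull(c)
    for e in range(2,30):
        p=cv2.approxPolyDP(c,e,True)
        if len(p)==4: break
    p=p[:,0]+[box[0],box[1]]; print(e,p.tolist()); Q.append(p)
def order(p): 
    l=p[np.argsort(p[:,0])]; L=l[:2][np.argsort(l[:2,1])];r=l[2:][np.argsort(l[2:,1])]; return [L[0],r[0],r[1],L[1]]
for n,p,q in zip(('TL','TR','BR','BL'),order(Q[0]),order(Q[1])): print(n,p,q,*tri(a,p,b,q))
E
```

```text
2 [[205, 30], [337, 111], [327, 187], [220, 108]]
10 [[288, 80], [283, 160], [99, 190], [63, 123]]
TL [205  30] [ 63 123] [ 350.3301666  -438.26693637  450.55984418] 16.621566624333163
TR [337 111] [288  80] [364.9456126   76.91074513 461.18403226] 0.21186632269191186
BR [327 187] [283 160] [351.61878554  66.76872577 154.09176108] 0.964226904915062
BL [220 108] [ 99 190] [ 323.97012237 -449.44380986  146.23992234] 1.1957305242983096
```

View pics/w0.png

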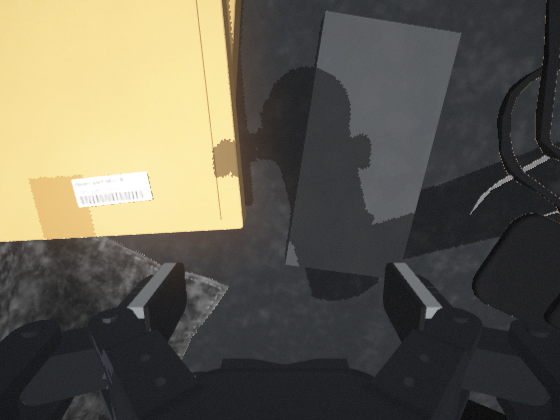

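Call:
{"name": "carry_out", "arguments": {"motion": [[0, 0, 0, 0, 0, -60, 1], [0, 0, 0, 0, 0, -120, 1], [0.15, 0, 0, 0, 0, -150, 1], [0.3, 0, 0, 0, 0, -150, 1], [0.3, 0, 0, 0, 0, -150, 1]]}}

```text
clock: 0.78
position: [245.7, -571.3, 394.5]
ee_rot: [-0.2, 0.969, -0.145, 0.03]
contact_force: [-0.6, 0.1, -0.2]
gripper_width: 85.0
grasp_force: 0.0
```

```bash
cat >> h.py <<'E'
import json,os
def rec():
    s=read_state(); d=json.load(open('rec.json')) if os.path.exists('rec.json') else [[[-0.905399951,0.385477963,.00671547365,-.000451150192,-1.19398658,-.258596288],[247.10695968,-573.51759711,244.31116706],[-.201918853,.979401746,.000967471434,-.000247517146]]]
    d.append([list(s['joints']),list(s['position']),list(s['ee_rot'])]); json.dump(d,open('rec.json','w')); return s
E
python3 -c "
from h import *
s=rec();print(s['clock'],s['joints'],s['position'])"
```

```text
0.775 [-0.86498999  0.17027082  0.01164692  0.09566506 -1.12886352 -0.3270447 ] [ 245.66986695 -571.25187309  394.54327369]
```

Call:
{"name": "carry_out", "arguments": {"motion": [[0, 0.15, 0, 0, 0, 0, 1], [-0.1, 0.3, 0, 0, 0, 0, 1], [-0.1, 0.3, 0.1, 50, 30, 0, 1], [-0.1, 0.3, 0.1, 50, 30, 0, 1], [-0.1, 0.3, 0.1, 50, 30, 0, 1]]}}

```text
clock: 1.4
position: [190.2, -568.1, 386.7]
ee_rot: [-0.128, 0.977, -0.125, -0.117]
contact_force: [-1.2, 0.3, 0.4]
gripper_width: 85.2
grasp_force: 0.0
```

```bash
cat > kin.py <<'E'
from h import *
from scipy.optimize import least_squares
# j1 about z at base; j2 +y pitch; j3 -y pitch(sign s); j4 roll along forearm x; j5 -pitch; j6 along tool
def fk(p,q,full=False):
    hb,L1,a3,L2,off,lt,q6,a1=p
    Rz=lambda t:R.from_euler('z',t);Ry=lambda t:R.from_euler('y',t);Rx=lambda t:R.from_euler('x',t)
    A=Rz(q[0]); P0=A.apply([a1,0,0])+[0,0,hb]
    U=A*Ry(q[1]); E=P0+U.apply([0,0,L1])
    F=U*Ry(-q[2]); E2=E+F.apply([0,0,a3]); 
    G=F*Rx(SG4*q[3]); W=E2+G.apply([L2,0,0])
    H=G*Ry(-q[4]); O=W+H.apply([0,-off,0]); T=O+H.apply([lt,0,0])
    # tool z = H x
    K=H*Ry(np.pi/2)*Rz(SG6*q[5]+q6)
    return ([P0,E,E2,W,O,T] if full else T),K
D=json.load(open('rec.json'))
SG4=SG6=1
def res(p):
    o=[]
    for q,P,Q in D:
        T,K=fk(p,q); o+=list(T-P); o+=list(200*(K.inv()*R.from_quat(Q)).as_rotvec())
    return o
best=None
for s4 in (1,-1):
  for s6 in (1,-1):
    for q6 in (0,1.57,3.14,-1.57):
      SG4,SG6=s4,s6; r=least_squares(res,[230,463,0,463,160,245,q6,0])
      if best is None or r.cost<best[0]: best=(r.cost,s4,s6,r.x)
SG4,SG6=best[1:3]; p=best[3]
E
python3 - <<'E'
from h import *
s=rec();print(s['clock'],s['joints'],s['position'])
import kin
print(kin.best[:3],kin.p.round(2)); print(np.round(kin.res(kin.p),2).reshape(-1,6))
E
```

```text
1.4 [-0.82915886  0.19071003 -0.08572279  0.3565828  -1.24246448 -0.58792716] [ 190.23861918 -568.12303407  386.73598946]
(np.float64(4.2219587727402613e-13), -1, -1) [160.6  564.9    0.   421.8  159.8  283.7   -1.57  -0.  ]
[[ 0.  0.  0. -0.  0. -0.]
 [-0. -0.  0. -0. -0.  0.]
 [-0.  0. -0.  0.  0.  0.]]
```

```bash
cat > plan.py <<'E'
import kin; from h import *
from scipy.optimize import least_squares
lo=np.array([-3.14,-1.21,-1.07,-3.16,-2.99,-3.1]);hi=np.array([3.14,2.06,1.41,2.05,-.16,3.1])
def ik(P,K,q0s):
    out=[]
    for q0 in q0s:
        def f(q):
            T,k=kin.fk(kin.p,q); return np.r_[T-P,200*(k.inv()*K).as_rotvec()]
        r=least_squares(f,np.clip(q0,lo+.01,hi-.01),bounds=(lo,hi))
        if r.cost<.5 and not any(np.abs(r.x-o).max()<.05 for o in out): out.append(r.x)
    return out
B0=np.array([320,-465,0]);B1=np.array([385,95,490])
def clear(q):
    P=kin.fk(kin.p,q,True)[0]; c=[]
    for a,b in ((1,2),(2,3),(3,4),(4,5)):
        if a==1:a=0;b=1
        s=np.linspace(0,1,60)[:,None]; X=P[a]*(1-s)+P[b]*s
        c.append(np.linalg.norm(np.maximum(np.maximum(B0-X,X-B1),0),axis=1).min())
    return np.round(c),P
h=np.array([-.3085,-.951,0]);y=np.array([.951,-.3085,0]);up=np.array([0,0,1.])
def tool(t,sg=1,yaw=0):
    z=h*np.sin(t)-up*np.cos(t);Y=sg*y;return R.from_euler('z',yaw)*R.from_matrix(np.c_[np.cross(Y,z),Y,z])
rng=np.random.default_rng(0)
seeds=[np.array([-.83,.19,-.09,.36,-1.24,-.59])]+[lo+(hi-lo)*rng.random(6) for _ in range(14)]
E
python3 - <<'E'
from plan import *
d=np.array([-.227,-.700,.677]);G=np.array([516.3,-77,212.])
for t in (-15,0,20,43):
  for sg in (1,-1):
    K=tool(np.radians(t),sg);P=G+5*K.apply([0,0,1])
    for q in ik(P,K,seeds):
        c,X=clear(q); print('grip',t,sg,q.round(2),c,X[3].round(),X[4].round())
for t in (-15,0,20,43):
  for sg in (1,-1):
   for yaw in (-60,-30,0,30,60,90):
    K=tool(np.radians(t+47.4),sg,np.radians(yaw));P=np.array([504,-309.5,254.])+5*K.apply([0,0,1])
    for q in ik(P,K,seeds):
        c,X=clear(q); 
        if min(c)>60: print('end',t,sg,yaw,q.round(2),c,X[3].round(),X[4].round())
E
```

```text
grip -15 1 [ 0.02  0.24 -0.22 -0.29 -1.04  2.95] [233.  85. 109. 109.] [512.   8. 522.] [ 494. -146.  481.]
grip -15 -1 [ 0.02  0.24 -0.22 -0.29 -1.04 -0.19] [233.  85. 109. 109.] [512.   8. 522.] [ 494. -146.  481.]
grip 0 1 [ 0.16  0.24 -0.3   0.   -1.03  2.66] [233.  56. 105. 131.] [490.  81. 491.] [516. -77. 491.]
grip 0 -1 [ 0.16  0.24 -0.3   0.   -1.03 -0.48] [233.  56. 105. 131.] [490.  81. 491.] [516. -77. 491.]
grip 20 1 [ 0.31  0.3  -0.38  0.31 -1.12  2.35] [215.  32. 101. 131.] [470. 149. 435.] [546.  14. 474.]
grip 20 -1 [ 0.31  0.3  -0.38  0.31 -1.12 -0.79] [215.  32. 101. 131.] [470. 149. 435.] [546.  14. 474.]
grip 43 1 [ 0.41  0.41 -0.44  0.55 -1.32  2.1 ] [174.  59. 132. 130.] [462. 203. 360.] [575. 104. 416.]
grip 43 -1 [ 0.41  0.41 -0.44  0.55 -1.32 -1.04] [174.  59. 132. 130.] [462. 203. 360.] [575. 104. 416.]
end -15 1 -60 [-0.18  0.55  0.1   0.21 -1.65  1.92] [104.  95. 265. 116.] [ 664. -122.  460.] [ 650. -278.  489.]
end -15 1 -30 [-0.1   0.45 -0.14  0.41 -1.4   2.25] [146.  71. 209. 117.] [594. -60. 436.] [ 615. -210.  489.]
end -15 -1 -60 [-0.18  0.55  0.1   0.21 -1.65 -1.22] [104.  95. 265. 116.] [ 664. -122.  460.] [ 650. -278.  489.]
end -15 -1 -30 [-0.1   0.45 -0.14  0.41 -1.4  -0.89] [146.  71. 209. 117.] [594. -60. 436.] [ 615. -210.  489.]
```

```bash
cat >> plan.py <<'E'
from scipy.spatial.transform import Slerp
def leg(P,K,n,P0=None,K0=None,show=True,q=None):
    """print n rows from measured (or given) pose to P,K; check clearance"""
    if P0 is None:
        s=read_state();P0=np.array(s['position']);K0=R.from_quat(s['ee_rot']);q=np.array(s['joints'])
    rv=(K0.inv()*K).as_rotvec();dp=K0.inv().apply(np.array(P)-P0);cl=[]
    for i in range(1,n+1):
        f=i/n;p=P0+f*(np.array(P)-P0);k=K0*R.from_rotvec(f*rv)
        o=ik(p,k,[q])
        if not o: print('IK fail',i,p);return None
        cl.append((int(min(clear(o[0])[0])),round(float(np.abs(o[0]-q).max()),2)));q=o[0]
    print('total rv',rv.round(3),'deg',np.degrees(np.linalg.norm(rv)).round(1),'dp',dp.round(1),'clear/dq',cl,'q',q.round(2))
    return np.array(P),K,q
d=np.array([-.227,-.700,.677]);G=np.array([516.3,-77,212.])
KG=tool(np.radians(-15),-1); zG=KG.apply([0,0,1])
E
python3 - <<'E'
from plan import *
K0=tool(0,-1,np.radians(-20))
a=leg([300,-600,400],K0,5); 
b=leg([500,-480,400],K0,5,*a[:2],q=a[2])
c=leg(G-105*zG,KG,8,*b[:2],q=b[2])
e=leg(G+5*zG,KG,4,*c[:2],q=c[2]); print(zG)
K0=K0=tool(0,-1,np.radians(-60))
a=leg([300,-600,400],K0,5); 
b=leg([500,-480,400],K0,5,*a[:2],q=a[2])
E
```

```text
total rv [-0.124 -0.328 -0.641] deg 41.8 dp [-92.6 -63.4 -25.5] clear/dq [(121, 0.17), (121, 0.17), (123, 0.16), (128, 0.15), (136, 0.14)] q [-0.87  0.42  0.44 -0.   -1.59  0.2 ]
total rv [0. 0. 0.] deg 0.0 dp [-217.7  -83.8    0. ] clear/dq [(111, 0.07), (87, 0.07), (72, 0.07), (85, 0.07), (116, 0.06)] q [-0.53  0.46  0.51  0.   -1.61 -0.13]
total rv [-0.046 -0.259 -0.347] deg 25.0 dp [-302.2  225.8   86.6] clear/dq [(114, 0.1), (114, 0.09), (113, 0.08), (112, 0.07), (111, 0.06), (110, 0.07), (109, 0.07), (108, 0.07)] q [-0.04  0.16 -0.06 -0.26 -1.29 -0.21]
total rv [0. 0. 0.] deg 0.0 dp [ -0.  -0. 110.] clear/dq [(108, 0.06), (108, 0.06), (102, 0.06), (85, 0.06)] q [ 0.02  0.24 -0.22 -0.29 -1.04 -0.19]
[ 0.07984682  0.24614043 -0.96593963]
total rv [-0.224 -0.261  0.051] deg 19.9 dp [-92.6 -63.4 -25.5] clear/dq [(121, 0.1), (121, 0.1), (124, 0.1), (129, 0.1), (136, 0.11)] q [-0.87  0.42  0.44  0.   -1.59 -0.49]
total rv [0. 0. 0.] deg 0.0 dp [-220.6   75.7    0. ] clear/dq [(111, 0.07), (87, 0.07), (72, 0.07), (85, 0.07), (116, 0.06)] q [-0.53  0.46  0.51  0.   -1.61 -0.83]
```

```bash
python3 - <<'E'
from plan import *
K0=tool(0,-1,np.radians(-20))
a=leg([330,-650,410],K0,5); 
b=leg([520,-500,410],K0,5,*a[:2],q=a[2])
c=leg(G-105*zG,KG,8,*b[:2],q=b[2])
E
```

```text
total rv [-0.124 -0.328 -0.641] deg 41.8 dp [-107.1 -120.7  -27.1] clear/dq [(125, 0.18), (132, 0.17), (145, 0.16), (163, 0.16), (176, 0.18)] q [-0.88  0.54  0.66  0.   -1.69  0.22]
total rv [0. 0. 0.] deg 0.0 dp [-235.2  -57.5    0. ] clear/dq [(155, 0.07), (127, 0.07), (112, 0.07), (117, 0.07), (139, 0.07)] q [-0.54  0.53  0.63  0.   -1.68 -0.12]
total rv [-0.046 -0.259 -0.347] deg 25.0 dp [-305.6  253.9   96.6] clear/dq [(132, 0.13), (129, 0.11), (126, 0.1), (122, 0.09), (119, 0.08), (115, 0.07), (111, 0.07), (108, 0.08)] q [-0.04  0.16 -0.06 -0.26 -1.29 -0.21]
```

Clear of the monitor; go around its left end.

Call:
{"name": "carry_out", "arguments": {"motion": [[-0.025, -0.066, -0.128, -21, -24, -5, 1], [-0.05, -0.13, -0.256, -43, -48, -11, 1], [-0.074, -0.2, -0.385, -64, -72, -16, 1], [-0.1, -0.26, -0.51, -86, -97, -22, 1], [-0.124, -0.328, -0.641, -107, -121, -27, 1]]}}

```text
clock: 2.02
position: [331.5, -650.2, 410.5]
ee_rot: [-0.442, 0.897, 0.0, 0.001]
contact_force: [0.2, 0.0, 0.7]
gripper_width: 85.3
grasp_force: 0.0
```

Call:
{"name": "carry_out", "arguments": {"motion": [[0, 0, 0, -47, -11, 0, 1], [0, 0, 0, -94, -23, 0, 1], [0, 0, 0, -141, -35, 0, 1], [0, 0, 0, -188, -46, 0, 1], [0, 0, 0, -235, -58, 0, 1]]}}

```text
clock: 2.65
position: [521.9, -498.8, 410.1]
ee_rot: [-0.439, 0.898, 0.0, 0.0]
contact_force: [-0.6, 0.2, -0.1]
gripper_width: 85.5
grasp_force: 0.0
```

```bash
python3 - <<'E'
from plan import *
s=read_state();print(s['position'],s['joints'])
c=leg(G-105*zG,KG,8)
E
```

```text
[ 521.9252042  -498.75223491  410.09022765] [-5.39763449e-01  5.28021021e-01  6.35704519e-01 -6.72992010e-04
 -1.67823495e+00 -1.21334939e-01]
total rv [-0.046 -0.258 -0.345] deg 24.9 dp [-303.8  254.1   96.8] clear/dq [(134, 0.13), (130, 0.11), (127, 0.1), (123, 0.09), (119, 0.08), (115, 0.07), (112, 0.07), (108, 0.08)] q [-0.04  0.16 -0.06 -0.26 -1.29 -0.21]
```

Call:
{"name": "carry_out", "arguments": {"motion": [[-0.006, -0.032, -0.043, -38, 32, 5, 1], [-0.012, -0.064, -0.086, -76, 64, 10, 1], [-0.017, -0.097, -0.13, -114, 95, 15, 1], [-0.023, -0.13, -0.172, -152, 127, 20, 1], [-0.029, -0.16, -0.215, -190, 159, 25, 1]]}}

```text
clock: 3.28
position: [512.0, -250.5, 385.4]
ee_rot: [-0.532, 0.843, 0.048, 0.066]
contact_force: [0.5, 0.3, 0.4]
gripper_width: 85.3
grasp_force: 0.0
```

```bash
python3 - <<'E'
from plan import *
c=leg(G-105*zG,KG,4)
E
```

```text
total rv [-0.017 -0.097 -0.129] deg 9.3 dp [-118.    66.2   93.2] clear/dq [(117, 0.07), (114, 0.07), (111, 0.06), (108, 0.06)] q [-0.04  0.16 -0.06 -0.26 -1.29 -0.21]
```

Call:
{"name": "carry_out", "arguments": {"motion": [[-0.004, -0.024, -0.032, -30, 16, 23, 1], [-0.008, -0.048, -0.065, -59, 33, 47, 1], [-0.013, -0.073, -0.097, -89, 50, 70, 1], [-0.017, -0.097, -0.129, -118, 66, 93, 1], [-0.017, -0.097, -0.129, -118, 66, 93, 1]]}}

```text
clock: 3.9
position: [507.6, -102.9, 312.4]
ee_rot: [-0.583, 0.802, 0.078, 0.104]
contact_force: [-0.5, 0.1, 0.9]
gripper_width: 85.4
grasp_force: 0.0
```

```bash
python3 - <<'E'
from plan import *
i=save('wrist','w1'); s=read_state(); print(s['position'],KG.inv().apply(np.array(s['position'])-(G-105*zG)))
for n,k in (('col',-0),('grip',70),('cap',105)): print(n,proj(i,G+d*(k-70)))
print(i['position'])
E
```

```text
[ 508.21125242 -104.04856071  313.39348639] [ 1.02590303 -0.65222121 -0.24359214]
col [283.01513299 236.49767375]
grip [282.95821924 215.34161485]
cap [282.91599228 199.64494828]
[ 477.75898917 -195.30328815  418.3617876 ]
```

View pics/w1.png

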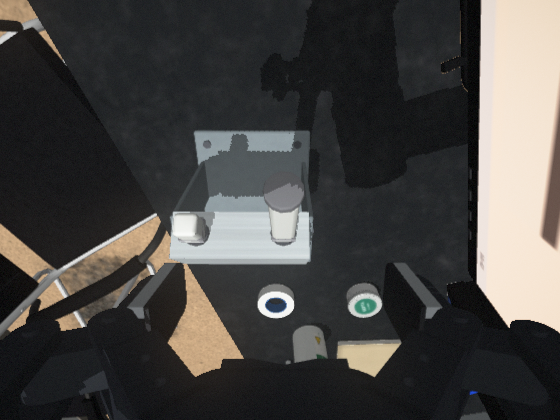

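```bash
python3 - <<'E'
from plan import *
a=load('scene0');b=load('side0');w=load('w1')
g=w['color'][165:215,255:312]; gr=g.max(2)
c=cv2.HoughCircles(cv2.resize(cv2.cvtColor(g,cv2.COLOR_BGR2GRAY),None,fx=4,fy=4,interpolation=cv2.INTER_CUBIC),cv2.HOUGH_GRADIENT,1,200,param1=60,param2=15,minRadius=60,maxRadius=100)
print(c/4+np.array([255,165,0])); cw=(c/4+np.array([255,165,0]))[0,0,:2]
capb=((421.5)/4-.5+125,80.5/4-.5+180); capa=(395.5/4-.5+150,107.5/4-.5+140)
C1,e1=tri(w,cw,b,capb);C2,e2=tri(w,cw,a,capa); print(C1,e1,C2,e2)
print('dist',np.linalg.norm(w['position']-C1),'mtx',w['mtx'][0,0])
for im,cp in ((w,cw),(b,capb),(a,capa)):
    print([ (T,(proj(im,X)-cp).round(1)) for T in (45,46.5,48) for X in [G-70*d+105*(h*np.sin(np.radians(T))+up*np.cos(np.radians(T)))]])
E
```

```text
[[[283.625 191.625  21.   ]]]
[ 506.30653787 -108.20592271  237.07296592] 1.657067764090287 [ 505.41485927 -107.45436317  237.88195681] 1.0843808381608788
dist 203.14170046694272 mtx 331.54677856729654
[(45, array([-0.7, 14.7])), (46.5, array([-0.7, 10.5])), (48, array([-0.7,  6.3]))]
[(45, array([ 4.2, -0.5])), (46.5, array([ 3.5, -0.1])), (48, array([2.8, 0.4]))]
[(45, array([1. , 2.1])), (46.5, array([0.7, 2.1])), (48, array([0.5, 2.2]))]
```

```bash
sed -i 's/G=np.array(\[516.3,-77,212.\])/G=np.array([515,-82,213.])/' plan.py; python3 - <<'E'
from plan import *
c=leg(G+5*zG,KG,4); print(kin.p[5])
E
```

```text
total rv [ 0.001 -0.002 -0.   ] deg 0.1 dp [  3.5   0.2 107.9] clear/dq [(108, 0.06), (108, 0.06), (103, 0.06), (86, 0.06)] q [ 0.01  0.24 -0.22 -0.29 -1.05 -0.18]
283.699999541337
```

Call:
{"name": "carry_out", "arguments": {"motion": [[0, 0, 0, 3, 0, 30, 1], [0, 0, 0, 3.5, 0, 60, 1], [0, 0, 0, 3.5, 0, 85, 1], [0, 0, 0, 3.5, 0, 108, 1], [0, 0, 0, 3.5, 0, 108, 1]]}}

```text
clock: 4.58
position: [515.2, -81.9, 207.0]
ee_rot: [-0.582, 0.803, 0.078, 0.104]
contact_force: [-0.4, -0.4, 0.3]
gripper_width: 85.3
grasp_force: 0.0
```

```bash
python3 - <<'E'
from plan import *
i=save('wrist','w2'); s=read_state(); print(s['position'],s['contact_force'],s['wrist_torque'])
for k in (0,70,105): print(k,proj(i,G+d*(k-70)))
E
```

```text
[515.92090061 -82.16884038 208.26214049] [-0.16160039 -0.22702774 -0.09050658] [-0.5055328   0.173179   -0.02562625]
0 [284.0062453  299.39486584]
70 [283.99365504 292.59949168]
105 [283.98115145 285.85089708]
```

View pics/w2.png

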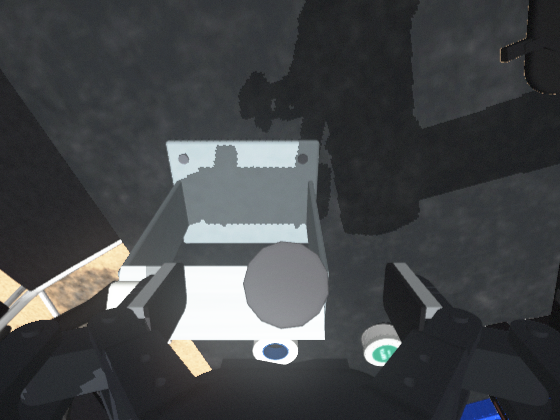

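Call:
{"name": "carry_out", "arguments": {"motion": [[0, 0, 0, 0, 0, 0, -1], [0, 0, 0, 0, 0, 0, -1], [0, 0, 0, 0, 0, 0, -1], [0, 0, 0, 0, 0, 0, -1], [0, 0, 0, 0, 0, 0, -1]]}}

```text
clock: 5.25
position: [515.2, -81.6, 208.3]
ee_rot: [-0.582, 0.803, 0.077, 0.105]
contact_force: [-0.7, -0.9, 3.0]
gripper_width: 19.1
grasp_force: 59.5
```

Call:
{"name": "carry_out", "arguments": {"motion": [[0, 0, 0, 0, 0, 0, -1], [0, 0, 0, 0, 0, 0, -1], [0, 0, 0, 0, 0, 0, -1]]}}

```text
clock: 5.62
position: [515.3, -81.6, 208.3]
ee_rot: [-0.582, 0.803, 0.077, 0.105]
contact_force: [-1.6, -1.6, 3.9]
gripper_width: 19.5
grasp_force: 59.8
```

```bash
python3 - <<'E'
from plan import *
s=read_state();P=np.array(s['position']);K=R.from_quat(s['ee_rot']);print(P,s['gripper_width'],s['grasp_force'],s['contact_force'],s['wrist_torque'])
for T in (45,46.5,48): print(T,K.inv().apply(h*np.sin(np.radians(T))+up*np.cos(np.radians(T))))
leg(P+85*d,K,5)
E
```

```text
[515.25419951 -81.64009026 208.25709743] 19.46409406462373 59.81450378894806 [-1.56726473 -1.64644758  3.94443179] [-0.38571369  0.39794077  0.06913246]
45 [ 5.00991123e-01 -8.29137908e-04 -8.65328742e-01]
46.5 [ 0.52346825 -0.00088099 -0.85191295]
48 [ 0.54558662 -0.00093224 -0.83791329]
total rv [0. 0. 0.] deg 0.0 dp [ 45.6  -0.1 -71.7] clear/dq [(93, 0.03), (101, 0.03), (98, 0.03), (95, 0.03), (92, 0.03)] q [-0.12  0.19 -0.13 -0.27 -1.21 -0.11]
```

Call:
{"name": "carry_out", "arguments": {"motion": [[0, 0, 0, 2.5, 0, -4.3, -1], [0, 0, 0, 5.1, 0, -8.6, -1], [0, 0, 0, 7.7, 0, -12.9, -1], [0, 0, 0, 10.2, 0, -17.2, -1], [0, 0, 0, 12.8, 0, -21.5, -1]]}}

```text
clock: 6.25
position: [509.2, -99.0, 225.5]
ee_rot: [-0.582, 0.803, 0.077, 0.104]
contact_force: [0.2, 0.6, -0.2]
gripper_width: 19.3
grasp_force: 59.0
```

Call:
{"name": "carry_out", "arguments": {"motion": [[0, 0, 0, 3.8, 0, -6.5, -1], [0, 0, 0, 7.7, 0, -12.9, -1], [0, 0, 0, 11.5, 0, -19.3, -1], [0, 0, 0, 15.4, 0, -25.8, -1], [0, 0, 0, 15.4, 0, -25.8, -1]]}}

```text
clock: 6.88
position: [503.0, -119.4, 246.8]
ee_rot: [-0.582, 0.803, 0.076, 0.105]
contact_force: [0.5, 0.4, 0.3]
gripper_width: 19.1
grasp_force: 59.1
```

Call:
{"name": "carry_out", "arguments": {"motion": [[0, 0, 0, 5.1, 0, -8.6, -1], [0, 0, 0, 10.2, 0, -17.2, -1], [0, 0, 0, 15.3, 0, -25.8, -1], [0, 0, 0, 20.4, 0, -34.4, -1], [0, 0, 0, 25, 0, -43, -1]]}}

```text
clock: 7.5
position: [491.8, -153.0, 281.9]
ee_rot: [-0.582, 0.803, 0.077, 0.105]
contact_force: [0.5, -0.1, 0.1]
gripper_width: 19.2
grasp_force: 59.1
```

```bash
python3 - <<'E'
from plan import *
s=read_state();P=np.array(s['position']);print(P,s['contact_force'],s['wrist_torque'],s['gripper_width'])
i=save('side','s2');j=save('scene','c2')
A=cv2.resize(j['color'][130:260,180:300],None,fx=4,fy=4,interpolation=cv2.INTER_CUBIC)
B=cv2.resize(i['color'][130:260,170:290],None,fx=4,fy=4,interpolation=cv2.INTER_CUBIC)
cv2.imwrite('pics/m2.png',cv2.resize(np.hstack([A,B]),(800,433)))
E
```

```text
[ 491.84694438 -153.02639398  281.90425422] [ 0.45096121 -0.06023402  0.05588029] [-0.50492475  0.17641821  0.00083207] 19.213353683046567
```

View pics/m2.png

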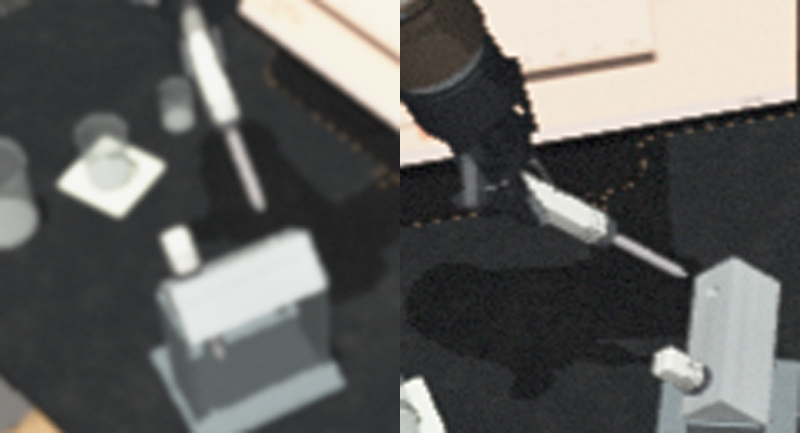

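```bash
python3 - <<'E'
from plan import *
a=load('c2');b=load('s2')
f=lambda x,y,o:((x+.5)/3.3333-.5+o[0],(y+.5)/3.3333-.5+o[1])
tip,e=tri(a,f(263,209,(180,130)),b,f(286,273.5,(170,130)))
col,e2=tri(a,f(232,125,(180,130)),b,f(207,228,(170,130)))
s=read_state();P=np.array(s['position']);K=R.from_quat(s['ee_rot'])
print(tip,e,col,e2,np.linalg.norm(tip-col))
print('tool frame tip',K.inv().apply(tip-P),'col',K.inv().apply(col-P))
dd=col-tip;dd/=np.linalg.norm(dd);print('axis',dd,np.degrees(np.arccos(dd[2])),np.degrees(np.arctan2(dd[1],dd[0])))
g=P-5*K.apply([0,0,1]); v=g-tip; print('grip-tip',np.linalg.norm(v),np.degrees(np.arccos(v[2]/np.linalg.norm(v))),np.degrees(np.arctan2(v[1],v[0])))
for T in (45,46.5,48): 
  D=h*np.sin(np.radians(T))+up*np.cos(np.radians(T)); X=g-145*D; print(T,X,proj(a,X),proj(b,X))
E
```

```text
[524.0158148  -49.88661694 184.88798213] 0.32495332179200714 [ 504.67700195 -103.43192174  237.99849808] 1.1718558666793533 77.85766663014647
tool frame tip [-79.37702578   2.07678432 122.13885132] col [-38.07331504   3.75705553  56.16160964]
axis [-0.24838675 -0.68773323  0.68214883] 46.988210988431824 -109.8580620219307
grip-tip 149.8976743337147 46.909654253130014 -107.07976173749388
45 [523.49574994 -57.01917281 184.76020491] [256.92529289 191.01844929] [252.69718917 212.07496679]
46.5 [524.3129049  -54.50016351 187.47927471] [257.28915318 191.0441971 ] [253.65949806 211.55980893]
48 [525.10782175 -52.04970669 190.26675026] [257.64281008 191.03812261] [254.59616281 211.02679286]
```

```bash
cat >> plan.py <<'E'
def final(K,Tdeg=47,yaw=-60):
    return R.from_euler('z',yaw,degrees=True)*R.from_rotvec(np.radians(Tdeg)*np.cross(h,up))*K
E
python3 - <<'E'
from plan import *
s=read_state();P=np.array(s['position']);K=R.from_quat(s['ee_rot'])
tipT=np.array([-79,1,122.]); 
for yaw in (-60,-45):
    KF=final(K,47,yaw); PF=np.array([504.5,-309.5,109])-KF.apply(tipT); print(PF,KF.apply(tipT),KF.as_quat())
    q0=np.array(s['joints'])
    m=leg(PF+[0,0,50],KF,9); m2=leg(PF,KF,2,*m[:2],q=m[2])
E
```

```text
[ 502.49320476 -310.57857617  254.33000188] [   2.00679524    1.07857617 -145.33000188] [-0.09956878  0.95593844 -0.02989053 -0.27454383]
total rv [-0.158  0.744  1.062] deg 74.8 dp [135.7 -58.7 -58.8] clear/dq [(101, 0.15), (110, 0.15), (111, 0.14), (112, 0.13), (113, 0.12), (114, 0.11), (115, 0.11), (116, 0.1), (116, 0.1)] q [-0.18  0.52  0.19  0.21 -1.76 -1.2 ]
total rv [0. 0. 0.] deg 0.0 dp [-26.5   0.1  42.4] clear/dq [(106, 0.05), (97, 0.05)] q [-0.18  0.55  0.11  0.21 -1.66 -1.22]
[ 502.8407407  -311.0612214   254.33000188] [   1.6592593     1.5612214  -145.33000188] [-0.22349196  0.93476392 -0.06546997 -0.26829357]
total rv [-0.118  0.778  0.797] deg 64.2 dp [136.1 -59.2 -58.9] clear/dq [(100, 0.13), (110, 0.12), (111, 0.12), (112, 0.11), (113, 0.1), (114, 0.09), (115, 0.09), (113, 0.08), (109, 0.08)] q [-0.14  0.47  0.07  0.31 -1.64 -1.02]
total rv [0. 0. 0.] deg 0.0 dp [-26.5   0.1  42.4] clear/dq [(98, 0.05), (88, 0.05)] q [-0.14  0.5  -0.    0.31 -1.54 -1.05]
```

Call:
{"name": "carry_out", "arguments": {"motion": [[-0.016, 0.074, 0.106, 13.5, -6, -6, -1], [-0.032, 0.149, 0.212, 27, -12, -12, -1], [-0.047, 0.223, 0.319, 41, -18, -18, -1], [-0.063, 0.298, 0.425, 54, -23.5, -23.5, -1], [-0.079, 0.372, 0.531, 68, -29, -29, -1]]}}

```text
clock: 8.22
position: [496.9, -231.2, 291.8]
ee_rot: [-0.359, 0.929, 0.025, -0.091]
contact_force: [0.0, -0.1, -0.8]
gripper_width: 19.4
grasp_force: 59.1
```

```bash
python3 - <<'E'
from plan import *
KF=R.from_quat([-0.09956878,0.95593844,-0.02989053,-0.27454383]); PF=np.array([502.5,-310.6,254.3])
m=leg(PF+[0,0,50],KF,5); m2=leg(PF,KF,2,*m[:2],q=m[2])
E
```

```text
total rv [-0.077  0.368  0.529] deg 37.2 dp [ 51.1 -61.2 -11.7] clear/dq [(113, 0.1), (114, 0.1), (115, 0.09), (116, 0.09), (116, 0.09)] q [-0.18  0.52  0.19  0.21 -1.76 -1.2 ]
total rv [0. 0. 0.] deg 0.0 dp [-26.5   0.1  42.4] clear/dq [(106, 0.05), (97, 0.05)] q [-0.18  0.55  0.11  0.21 -1.66 -1.22]
```

Call:
{"name": "carry_out", "arguments": {"motion": [[-0.015, 0.074, 0.106, 10, -12, -2, -1], [-0.031, 0.147, 0.212, 20, -24, -5, -1], [-0.046, 0.221, 0.317, 31, -37, -7, -1], [-0.062, 0.294, 0.423, 41, -49, -9, -1], [-0.077, 0.368, 0.529, 51, -61, -12, -1]]}}

```text
clock: 8.85
position: [502.9, -310.4, 304.1]
ee_rot: [-0.1, 0.956, -0.03, -0.274]
contact_force: [1.3, -0.6, -0.2]
gripper_width: 19.4
grasp_force: 59.1
```

Call:
{"name": "carry_out", "arguments": {"motion": [[0, 0, 0, -5, 0, 8, -1], [0, 0, 0, -10, 0, 17, -1], [0, 0, 0, -15, 0, 25, -1], [0, 0, 0, -15, 0, 25, -1], [0, 0, 0, -15, 0, 25, -1]]}}

```text
clock: 9.48
position: [502.2, -310.3, 275.9]
ee_rot: [-0.101, 0.956, -0.03, -0.273]
contact_force: [0.1, 0.3, -0.9]
gripper_width: 19.1
grasp_force: 59.2
```

```bash
python3 - <<'E'
from plan import *
s=read_state();P=np.array(s['position']);K=R.from_quat(s['ee_rot']);print(P,s['gripper_width'],np.abs(s['joint_vel']).max())
KF=R.from_quat([-0.09956878,0.95593844,-0.02989053,-0.27454383]); PF=np.array([502.5,-310.6,254.3])
leg(PF,KF,2); tip=P+K.apply([-79,1,122]); print('pred tip',tip)
i=save('side','s3');j=save('scene','c3')
print(proj(j,tip),proj(i,tip))
A=cv2.resize(j['color'][105:215,165:265],None,fx=4,fy=4,interpolation=cv2.INTER_CUBIC)
B=cv2.resize(i['color'][170:280,120:220],None,fx=4,fy=4,interpolation=cv2.INTER_CUBIC)
cv2.imwrite('pics/m3.png',np.hstack([A,B]))
E
```

```text
[ 502.22455971 -310.30667265  275.90244573] 19.104329512363375 0.008715525084397293
total rv [-0.002  0.004  0.003] deg 0.3 dp [-11.6  -0.3  18.2] clear/dq [(101, 0.02), (97, 0.02)] q [-0.18  0.55  0.11  0.21 -1.66 -1.22]
pred tip [ 504.72201057 -309.06560867  130.58134437]
[207.76776196 157.37763317] [158.74447801 237.24155948]
```

View pics/m3.png

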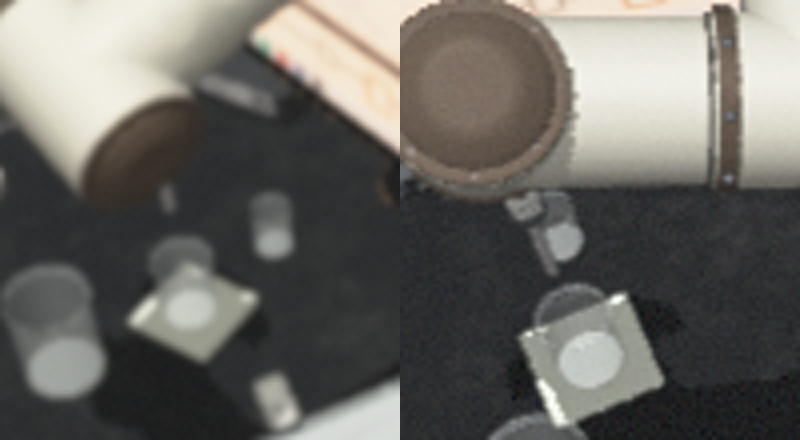

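```bash
python3 - <<'E'
from plan import *
i=load('s3');j=load('c3')
t=np.array([504.7,-309.1,130.6]);to=lambda p,o,k:((p-np.array(o)+.5)*4-.5+[k,0]).round()
for n,X in (('tip',t),('stem top',t+[0,0,75]),('collar top',t+[0,0,81])): print(n,to(proj(j,X),(165,105),0),to(proj(i,X),(120,170),400))
th=np.linspace(0,2*np.pi,73)
C=np.array([[504.5+25.5*np.cos(a),-309.5+25.5*np.sin(a),74] for a in th])
for n,im,o,k in (('L',j,(165,105),0),('R',i,(120,170),400)):
    q=np.array([to(proj(im,X),o,k) for X in C]); print(n,'rim x',q[:,0].min(),q[:,0].max(),'y',q[:,1].min(),q[:,1].max())
tp,e=tri(j,((168.5)/4-.5+165,(213.5)/4-.5+105),i,((153.5)/4-.5+120,(274.5)/4-.5+170)); print(tp,e)
E
```

```text
tip [173. 211.] [556. 270.]
stem top [159. 144.] [531. 211.]
collar top [158. 139.] [529. 206.]
L rim x 151.0 212.0 y 235.0 280.0
R rim x 536.0 611.0 y 279.0 345.0
[ 507.13728322 -311.58288776  129.39603273] 1.7692916262276597
```

Call:
{"name": "carry_out", "arguments": {"motion": [[0, 0, 0, -3, 0, 5, -1], [0, 0, 0, -6, 0, 10, -1], [0, 0, 0, -10, 0, 15, -1], [0, 0, 0, -10, 0, 15, -1], [0, 0, 0, -10, 0, 15, -1]]}}

```text
clock: 10.2
position: [502.8, -310.4, 257.3]
ee_rot: [-0.101, 0.956, -0.03, -0.273]
contact_force: [-0.0, -0.9, -0.1]
gripper_width: 19.4
grasp_force: 59.2
```

```bash
python3 - <<'E'
from plan import *
s=read_state();P=np.array(s['position']);K=R.from_quat(s['ee_rot']);print(P,P+K.apply([-79,1,122]),s['gripper_width'],s['grasp_force'],s['contact_force'],np.abs(s['joint_vel']).max())
print(job_done())
E
```

```text
[ 502.80722918 -310.40163182  257.30704377] [ 505.14301126 -309.14181323  111.98341534] 19.35871805077238 59.19176995754242 [-0.04500838 -0.93319516 -0.09739491] 0.004900613875541846
the job is handed in; nothing more can be done
None
```

I drew the long probe from the stand and handed the job in with the gripper holding it upright and steady over the middle of the beaker's mouth. By my measurements the tip is about 38 mm above the rim and the run took about 10 s. No judging result came back.

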